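Sweep the nutcracker bed clean

TASK

Set the steel nut bowl on the table under the open end of the nutcracker's bed and leave it there. Then take the brush, lean it in under the press arm and sweep all four walnut shell pieces along the bed and off its open end into the bowl, never touching the shells with the gripper. Finally stand the brush back up on its bristles on its cork coaster and let go; do not disturb the dice cup, the paperweight or the jar.

Things in the scene. Friction and masses are not known exactly. Their poses are not given: they have to be found in the camera images.
- nutcracker: Fixed grey metal bench nutcracker, 335 mm tall. Origin on the table under the middle of its bed: y along the bed, x across it (away from the robot), z up. Below the overhanging bed stand a pedestal (x +-35, y +-50 mm) and a foot plate 12 mm high (x -65 to 115, y +-60 mm). Its lever, wooden grip at the top, is fixed.
- bed_mid (a point): Middle of the bed floor, 70 mm above the table. Axes as the nutcracker's. The bed is a trough 240 mm long (y +-120), 100 mm wide inside; side walls 8 mm thick, 14 mm high (outer faces x = +-58). A like wall closes the +y end; the -y end is open. Plate 8 mm thick. Each shell lies on it.
- ram_foot (a point): Middle of the fixed ram's lower face (nutcracker frame 0, 10, 160 mm); ram 22 mm across. It hangs from the press arm, which spans x -25 to 104, y -6 to 26 mm, heights 190 to 250 mm; the column behind the bed spans x 64 to 104 mm, same y. A tool sweeping along the bed under the arm must lean back to -x.
- bed_lip (a point): Middle of the bed's open end, on the bed floor (nutcracker frame 0, -120, 70 mm). Axes as the nutcracker's.
- bowl_spot (a point): Point on the table top, 30 mm beyond the open end of the bed (nutcracker frame 0, -150, 0 mm): the ideal place for the middle of the bowl that catches the shells. Axes as the nutcracker's.
- bowl: Empty steel nut bowl, 45 mm high, rim 140 mm across outside, wall and floor 4 mm thick, base 92 mm across, about 0.28 kg; it fits under the bed. One stub handle sticks out level towards its own -x: a bar 16 mm wide (y), 14 mm high (29 to 43 mm above the table), from 67 to 127 mm from the bowl's axis. Origin at the centre of the underside, z up.
- bowl_grip (a point): Middle of the bowl's stub handle (108 mm from the axis, 36 mm above the table): pinch it across its 16 mm width (bowl y) from above. Axes as the bowl's.
- brush: Hand brush, about 0.15 kg, standing by itself on the coaster on its rigid bristles: block 84 (x) x 26 (y) mm (tufts to 28), 26 mm high, under a wooden back 88 x 30 mm up to 44 mm high. Its handle leaves the back at (-12, 0, 38 mm) and leans 32 degrees from z towards -x, 130 mm long. Origin at the centre of the bristles' underside; z upright = bristles level.
- brush_grip (a point): Point on the axis of the brush's straight wooden handle (18 mm wide in the x-z plane, 16 mm thick along y), 85 mm up it (brush frame -57, 0, 110 mm): pinch the 16 mm thickness (along brush y). Axes as the brush's, not turned with the handle.
- coaster: Square cork coaster lying fixed on the table, 100 x 100 x 6 mm; the brush's place. Origin at the centre of its underside.
- shell1: Half walnut shell lying dome up: flat round underside 28 mm across, 15 mm high, 12 g; origin at the centre of its flat underside, z up.
- shell2: Broken chunk of walnut shell, a rounded block 20 x 16 x 14 mm, 12 g; origin at the centre of its 20 x 16 mm underside, z up.
- shell3: Half walnut shell lying dome up: flat round underside 28 mm across, 15 mm high, 12 g; origin at the centre of its flat underside, z up.
- shell4: Broken chunk of walnut shell, a rounded block 20 x 16 x 14 mm, 12 g; origin at the centre of its 20 x 16 mm underside, z up.
- dice_cup: Plastic dice cup, 76 mm across, 90 mm high, a bystander. Origin at the centre of the underside.
- paperweight: Domed glass paperweight, 68 mm across, 42 mm high, a bystander. Origin at the centre of the underside.
- jar: Ceramic jar with a cap, 84 mm across, 95 mm high, a bystander. Origin at the centre of the underside.
Mind the look-alikes: they are no part of the job. What is meant by the coaster is not turquoise, and is the smaller of those in its own colour. There is more than one size of the bowl; the one meant has the size given above.

How it is judged (in metres and radians):
On the way, in this order (a step that is already met when the one before it is completed fails the run):
1. the bowl stands upright under the open end of the bed, with all shells still on the bed (horizontal distance between bowl and bowl_spot below 0.05 m and height (world z) of bowl below 0.008 m and angle between bowl's own z axis and vertical below 0.12 rad and height (world z) of each of shell1, shell2, shell3, shell4 above 0.065 m), for 0.2 s.
2. the brush is lifted off its coaster while all shells are still on the bed (height (world z) of brush above 0.03 m and height (world z) of each of shell1, shell2, shell3, shell4 above 0.065 m), for 0.2 s.
3. all four shells are in the bowl while the brush is still up in the hand (horizontal distance between each of shell1, shell2, shell3, shell4 and bowl below 0.068 m and z of shell1 in the frame of bowl between -0.002 and 0.047 m and z of shell2 in the frame of bowl between -0.002 and 0.047 m and z of shell3 in the frame of bowl between -0.002 and 0.047 m and z of shell4 in the frame of bowl between -0.002 and 0.047 m and height (world z) of brush above 0.03 m), for 0.2 s.
At the end, for the whole second after the job is handed in: All four shells lie in the bowl, below its rim; the bowl stands upright on the table, its middle within 50 mm of the point 30 mm beyond the bed's open end; the brush stands upright (7 degrees) on the coaster, within 40 mm of its middle, released and at rest (horizontal distance between each of shell1, shell2, shell3, shell4 and bowl below 0.068 m and z of shell1 in the frame of bowl between -0.002 and 0.047 m and z of shell2 in the frame of bowl between -0.002 and 0.047 m and z of shell3 in the frame of bowl between -0.002 and 0.047 m and z of shell4 in the frame of bowl between -0.002 and 0.047 m and horizontal distance between bowl and bowl_spot below 0.05 m and height (world z) of bowl below 0.008 m and angle between each of bowl, brush's own z axis and vertical below 0.12 rad and horizontal distance between brush and coaster below 0.04 m and height (world z) of brush between 0.003 and 0.012 m and linear speed of each of brush, bowl below 0.02 m/s); the robot touches nothing.
It fails at once if the gripper or the arm touches a shell (contact force between any of the fingers, the arm and shell1 above 0.3 N or contact force between any of the fingers, the arm and shell2 above 0.3 N or contact force between any of the fingers, the arm and shell3 above 0.3 N or contact force between any of the fingers, the arm and shell4 above 0.3 N).
It fails at once if a bystander (dice cup, paperweight, jar) is shifted by more than 30 mm or tipped (distance of any of dice_cup, paperweight, jar from where it was at the start of the episode above 0.03 m or angle between any of dice_cup, paperweight, jar's own z axis and vertical above 0.35 rad).
It also fails if it takes over 61 s, if anything falls off the work surface, if the arm or the gripper's body presses on something with over 40 N, if the wrist force passes 120 N, or if a joint passes its speed limit or range.

ROBOT

A 6-joint arm with a two-finger parallel gripper is mounted at the origin on the work surface. World frame = base frame: x ahead of the robot, y to its left, z up, the work surface at z = 0. Lengths are in mm, angles in rad, forces in N, time in s.
With the tool pointing down it reaches from about 325 to 900 mm from the base axis. Payload 6.1 kg.
Tool frame: the origin (TCP) lies midway between the tips of the shut fingers; the grasp point (between the pads) lies 19 mm behind it; z points along the fingers, y is the direction in which the jaws open and shut (so a half turn about z gives the same grasp; the last joint's range is limited). The gripper opens to 85 mm and grips with 20 to 120 N. Pads are 22 mm wide; open, the fingers measure 114 mm over their backs; the gripper's body (76 mm by 85 mm) begins 54 mm behind the grasp point. The pads swing forward as they close: fully open they stand 13 mm farther back than shut.
Start: joints at [1.052, 0.22, 1.526, -0, 1.395, -0.126], TCP at [239.233, 577.393, 231.3] pointing down, gripper open.
Joint ranges: [-2.98, 2.98], [-0.91, 2.08], [0.09, 2.57], [-1.24, 4.39], [0.2, 2.65], [-2.68, 2.68]. Speed limits (rad/s): [2.57, 2.57, 3.01, 3.14, 3.14, 3.14].

INTERFACE

Orientations are given as a rotation vector (axis times angle).
In Python, from station import read_state, camera, finish_job gives the robot as it stands. The module is installed in compiled form; this text tells all that it offers.
- The arm moves only by the tool move_arm, never from a script. Its argument "plan" is a list that holds one entry, the list of rows, each a list of 5 numbers: the closure, from 0 (fully open) to 1 (shut), then the shift along the tool's x, y, z in mm, then the turn about the tool's z in rad. A call has exactly 10 rows; each row is the pose to reach, as a shift and turn from the pose commanded when the call began, along the tool's axes at that moment; what a row does not reach only later rows make up. A row lasts 1/10 s, in which the tool goes at most 50 mm and 8.59 degrees, less where a joint would pass 70% of its speed; a pose out of reach is approached as far as the arm can. A call with a gripper value outside its range is refused whole. The fingers move at their own pace and stop on an object; "newtons" is the grip in N (left out, the last holds). Time passes only in rows, so rows that repeat a pose let the fingers close, or fill a call up. It gives the time, the measured TCP pose, the force and the opening at its end, in the units of the state.
- read_state(): the state, without advancing time (a new reading comes with each control period).
- camera(name): name is "scene" or "top"; returns a dict with "color" (480x640x3 uint8, red, green, blue), "fovy" (degrees; the focal length in pixels is half the picture's height over the tangent of half this angle, whatever the lens; pixels are square), "cx", "cy" (the principal point, pixels), "dist" ([k1, k2, p1, p2, k3] as OpenCV has them; the pictures are not rectified), "R" (3x3) and "t" (3): a world point X has camera coordinates R X + t. Camera axes: x right, y down, z forward; pixel columns grow to the right and rows downward; lengths in mm; the calibration is good to about 2 mm. A picture is of the moment at which its call begins. There is no depth.
- finish_job(): hands the job in, once; it reports no verdict.
The state is a dict: "t": time; "q": joint angles; "joint_vel": joint speeds; "effort": joint torques, N m; "eef_pos": TCP position; "tcp_rot": TCP orientation; "ft_force": force on the tool from outside, world axes, zero at the start; "wrist_torque": the same for the moment, N m; "grip_width": opening from 0.0 (shut) to 1.0 (fully open).
Only numpy, scipy, OpenCV 4.12 (cv2) and the standard library are available. Lean on these libraries where they do the work, as an engineer would, in place of code of your own. Each camera call takes 0.05 s, during which the arm holds its last target. There are 200 camera calls.

## Working session

There is one attempt and no reset: what is moved stays moved. The work goes in short steps, Python scripts to look and compute and a tool call to move; the robot and the scene stay as the last step left them, time stands still between calls to the robot, and variables do not carry over. Pictures are saved under pics/ and viewed, about 8 in all and at most 12, crops included, and the job is handed in when it is done.

Besides the shell and the picture viewer there is one more tool, called after "Emit:" as name([rows], argument=value, ...), one row to a line, values as JSON. move_arm: Moves the arm, as the interface text tells. Its arguments: {"type":"object","properties":{"plan":{"type":"array"},"newtons":{"type":"number"}},"required":["plan"]}

```bash
mkdir -p pics; cat > h.py <<'E'
import numpy as np, cv2, json
from scipy.spatial.transform import Rotation as Rn
from station import read_state, camera, finish_job
def K(c):
    f=240/np.tan(np.radians(c["fovy"])/2); return np.array([[f,0,c["cx"]],[0,f,c["cy"]],[0,0,1]])
def ray(c,uv):
    p=cv2.undistortPoints(np.array([[uv]],float),K(c),np.array(c["dist"],float))[0,0]
    R=np.array(c["R"]);t=np.array(c["t"]); return -R.T@t, R.T@np.array([p[0],p[1],1])
def onz(c,uv,z):
    o,d=ray(c,uv); return o+d*(z-o[2])/d[2]
def proj(c,X):
    return cv2.projectPoints(np.array(X,float).reshape(-1,1,3),cv2.Rodrigues(np.array(c["R"],float))[0],np.array(c["t"],float),K(c),np.array(c["dist"],float))[0][:,0]
def save(c,n,crop=None,s=1):
    im=c["color"][:,:,::-1]
    if crop: im=im[crop[1]:crop[3],crop[0]:crop[2]]
    cv2.imwrite("pics/"+n,cv2.resize(im,None,fx=s,fy=s,interpolation=cv2.INTER_CUBIC))
E
python3 - <<'E'
from h import *
for n in("scene","top"):
    c=camera(n); save(c,n+"0.png"); print(n,c["fovy"],c["cx"],c["cy"],c["dist"],np.round(c["R"],3).tolist(),np.round(c["t"]))
s=read_state();print(s)
E
```

```text
scene 49.23808340346165 325.33526161019444 248.93675913089143 [-0.15589251  0.          0.          0.          0.        ] [[-0.873, 0.487, 0.016], [0.32, 0.598, -0.734], [-0.368, -0.636, -0.679]] [ 481.  -52. 1450.]
top 53.991466472683676 313.2583587753863 231.4097763986033 [-0.00344592  0.          0.          0.          0.        ] [[-0.021, -0.999, -0.025], [-0.981, 0.025, -0.19], [0.19, 0.021, -0.981]] [ -11.  547. 1084.]
{'t': 0.1, 'q': array([ 1.05188738e+00,  2.21142047e-01,  1.52748833e+00,  3.83709588e-05,
        1.39467901e+00, -1.26098263e-01]), 'joint_vel': array([ 0.00097568, -0.00284373, -0.00340678, -0.00114649, -0.00076016,
        0.0022006 ]), 'effort': array([ 1.84989061e-03, -4.98244464e+01, -3.90546870e+01,  1.48363557e-05,
        5.62700341e-03,  5.20177053e-06]), 'eef_pos': array([238.96718974, 576.93749828, 230.31628542]), 'tcp_rot': array([-6.12963300e-01, -3.08062177e+00,  2.53833916e-03]), 'ft_force': array([-0.55639878,  0.03567912,  0.11859894]), 'wrist_torque': array([0.0445399 , 0.02180135, 0.00465271]), 'grip_width': 1.000198214117698}
```

View pics/scene0.png

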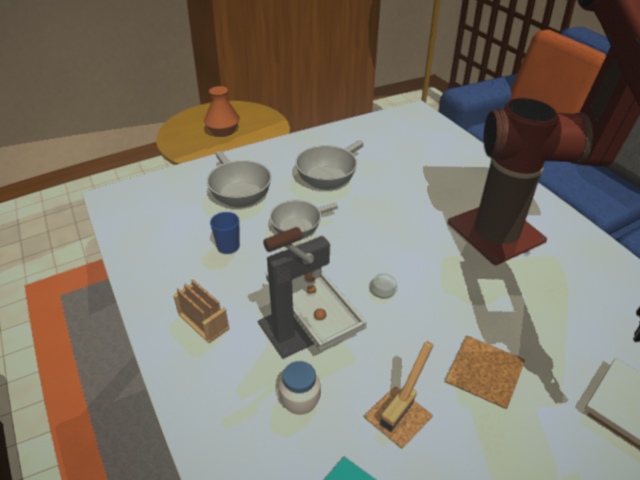

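View pics/top0.png

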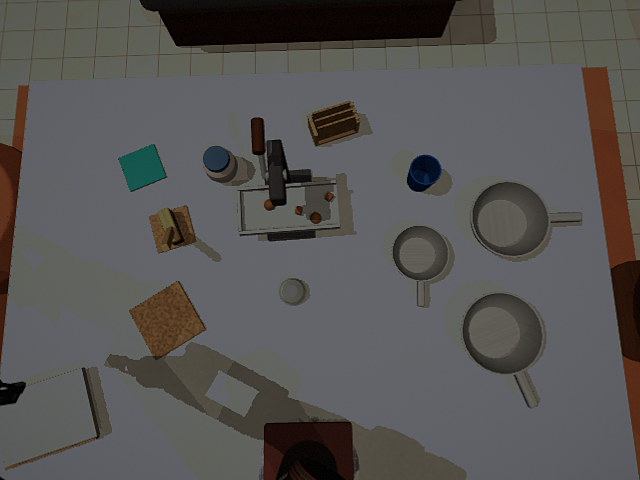

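The scene view shows the nutcracker around (300,300), with its open end towards the bowls. Look-alikes, in top view pixels:
- **Bowls:** (420,252) small, (510,218) large, (502,332) large. I choose the small one.
- **Coasters:** (172,228) small cork with the brush on it, (167,320) large cork, (142,167) turquoise. I choose the small cork.

One close crop will check both choices.

```bash
python3 - <<'E'
from h import *
c=camera("top"); save(c,"crop1.png",(130,120,460,320),2.4)
im=c["color"].astype(int)
# px/mm check, rough points
for nm,uv,z in[("bowlL",(392,252),45),("bowlR",(449,252),45),("bigL",(470,218),55),("bigR",(549,218),55),("bed tl",(237,187),84),("bed tr",(338,179),84),("bed br",(339,229),84),("bed bl",(239,236),84)]:
    print(nm,onz(c,uv,z).round(1))
g=cv2.cvtColor(c["color"],cv2.COLOR_RGB2HSV)
m=cv2.inRange(g,(5,90,40),(25,255,255)); 
for q in cv2.findContours(m,cv2.RETR_EXTERNAL,cv2.CHAIN_APPROX_SIMPLE)[0]:
    if cv2.contourArea(q)>25: (u,v),w,a=cv2.minAreaRect(q);print(round(u),round(v),np.round(w),a,cv2.contourArea(q))
E
```

```text
bowlL [ 493.2 -211.2   45. ]
bowlR [ 489.9 -346.9   45. ]
bigL [ 569.6 -400.5   55. ]
bigR [ 564.7 -588.    55. ]
bed tl [653.9 156.5  84. ]
bed tr [666.9 -86.   84. ]
bed br [545.  -84.6  84. ]
bed bl [534.2 150.5  84. ]
273 460 [37. 18.] 90.0 339.5
50 453 [ 2. 95.] 71.14684295654297 126.5
638 416 [125.  16.] 82.40535736083984 970.0
628 327 [59. 12.] 83.41805267333984 214.0
4 327 [72.  7.] 90.0 208.0
166 320 [56. 61.] 58.29856491088867 3167.0
618 278 [23.  6.] 84.5596694946289 32.5
316 218 [ 8. 10.] 18.434947967529297 54.5
173 224 [35.  8.] 79.99201965332031 84.5
298 210 [6. 8.] 18.434947967529297 37.5
172 228 [41. 39.] 75.96376037597656 1045.0
268 204 [9. 8.] 63.43495178222656 58.0
329 196 [6. 7.] 33.6900634765625 33.0
336 137 [ 4. 40.] 71.56505584716797 105.5
256 134 [31.  6.] 90.0 140.0
312 128 [27.  6.] 69.44395446777344 101.0
335 117 [23. 44.] 74.05460357666016 214.0
7 183 [ 22. 199.] 5.856013774871826 2576.5
608 166 [203.  30.] 80.34010314941406 4924.0
```

View pics/crop1.png

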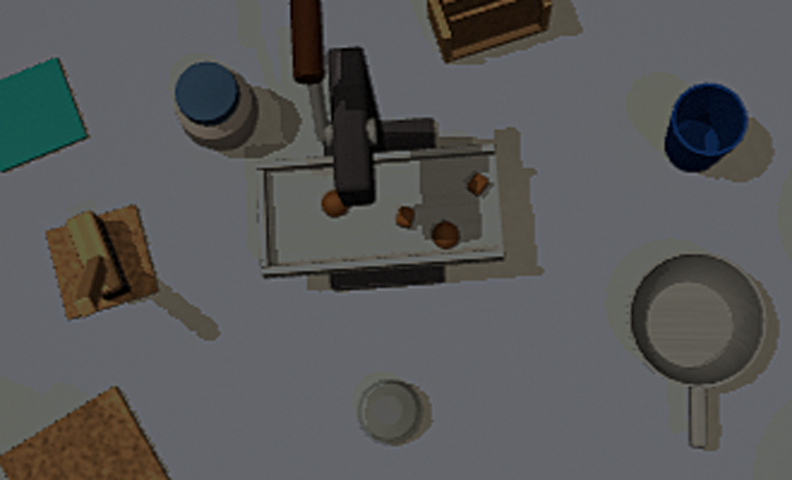

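The crop confirms both choices. The bowl's rim spans crop u 631–764, about 136–140 mm, with its handle pointing to the robot at (698,417). The brush stands on the small cork coaster at (100,262). The shells are at (335,203), (404,217), (445,235) and (479,184). The bed's top rim corners are (257,165), (495,145), (503,258) and (262,277). I'll check these against the scene view.

```bash
python3 - <<'E'
from h import *
c=camera("scene"); t=camera("top")
a=cv2.resize(c["color"][195:250,250:350],(400,220),interpolation=2);b=cv2.resize(c["color"][260:360,250:370],(400,333),interpolation=2)
d=cv2.resize(c["color"][330:455,355:450],(400,526),interpolation=2)
e=cv2.resize(t["color"][195:260,140:225],(400,306),interpolation=2)
L=np.vstack([a,b]);Rr=d; L=cv2.copyMakeBorder(L,0,600-553,0,0,0);Rr=cv2.copyMakeBorder(Rr,0,600-526,0,0,0)
cv2.imwrite("pics/comp.png",np.hstack([L,Rr])[:,:,::-1])
cv2.imwrite("pics/brush_top.png",cv2.convertScaleAbs(cv2.resize(e,(800,612))[:600,:,::-1],alpha=1.8))
f=lambda p:(130+p[0]/2.4,120+p[1]/2.4)
C=[onz(t,f(p),84) for p in[(257,165),(495,145),(503,258),(262,277)]]
for p in C: print(p.round(1), proj(c,p).round(1), )
print("L",np.linalg.norm(C[0]-C[1]),np.linalg.norm(C[3]-C[2]),"W",np.linalg.norm(C[0]-C[3]),np.linalg.norm(C[1]-C[2]))
b=onz(t,f((697.5,319)),45);h=onz(t,f((698,447)),43);print("bowl",b.round(1),h.round(1),np.linalg.norm((h-b)[:2]),proj(c,[b,h]).round(1))
for p in[(335,203),(404,217),(445,235),(479,184)]: print("shell",onz(t,f(p),78).round(1))
print("pw",onz(t,f((391,410)),20).round(),"cup",onz(t,f((708,115)),90).round(),"jar",onz(t,f((207,94)),95).round())
print("coaster",[onz(t,f(p),6).round(1) for p in[(46,229),(136,206),(159,296),(68,319)]])
E
```

```text
[649.5 156.2  84. ] [[321.3 341.7]]
[663.5 -81.7  84. ] [[266.  270.6]]
[548.5 -86.1  84. ] [[309.3 253.3]]
[535.6 150.1  84. ] [[367.2 319. ]]
L 238.35032260888633 236.57717319608614 W 114.06643118879612 115.09761447664569
bowl [ 489.4 -279.3   45. ] [ 363.4 -272.2   43. ] 126.18525395712034 [[295.4 213.7]
 [336.9 202.3]]
shell [609.9  78.9  78. ]
shell [593.7  10.4  78. ]
shell [574.4 -29.8  78. ]
shell [625.5 -64.8  78. ]
pw [408.  30.  20.] cup [ 687. -293.   90.] jar [721. 205.  95.]
coaster [array([608.2, 395.6,   6. ]), array([630.8, 299.9,   6. ]), array([532.8, 272.6,   6. ]), array([510.8, 367.9,   6. ])]
```

View pics/comp.png

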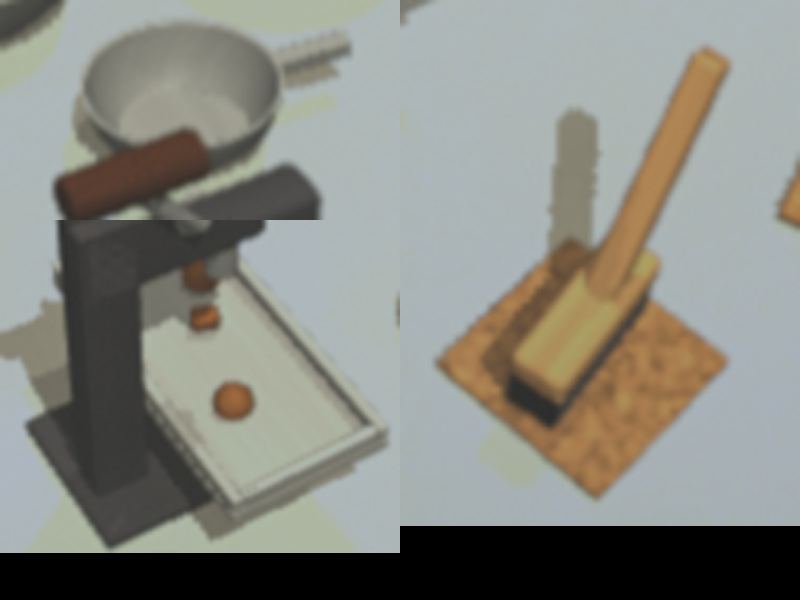

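View pics/brush_top.png

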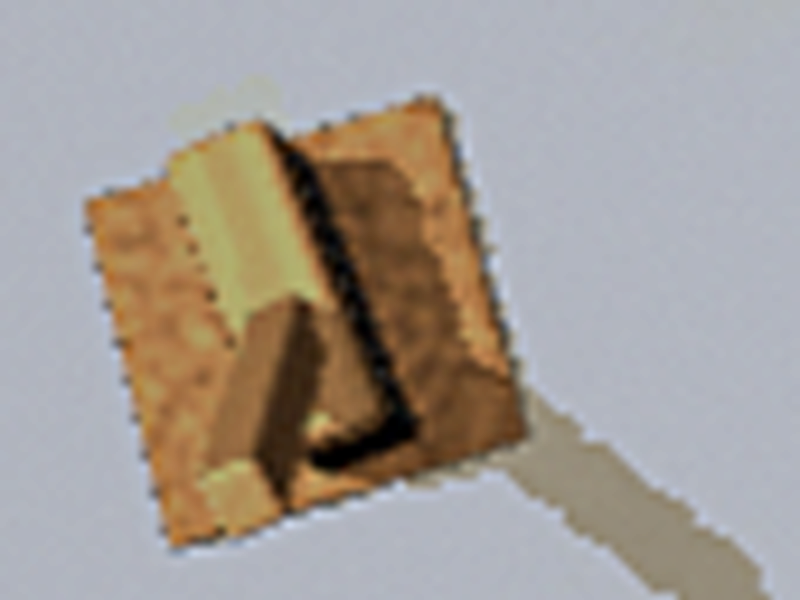

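The scene view agrees with the top view to within 3 px (bed corner (366,322), bowl rim centre (295,216), handle end (337,206)). The brush picture shows the back's top edge running (265,122)→(385,418) and the handle end at (240,490). Next I'll compute the brush pose and the first move.

```bash
cat >> h.py <<'E'
def goto(x,y,z,yaw=None):
    """print tool-frame shift to world TCP x,y,z and turn so the jaw axis (tool y) lies along direction angle yaw (mod pi)"""
    s=read_state();R=Rn.from_rotvec(s["tcp_rot"]).as_matrix();d=R.T@(np.array([x,y,z])-s["eef_pos"]);a=np.arctan2(R[1,1],R[0,1])
    out=[d.round(1).tolist()]
    if yaw is not None:
        w=(yaw-a+np.pi/2)%np.pi-np.pi/2; out.append("turn about tool z %.3f"%(-w))
    print(*out,"jaw ang %.3f"%a,"q6 %.2f"%s["q"][5],"t",s["t"])
E
python3 - <<'E'
from h import *
c=camera("scene"); t=camera("top")
g=lambda p:(140+p[0]/9.41,195+p[1]/9.41)
A=onz(t,g((265,122)),50);B=onz(t,g((388,418)),50);D=onz(t,g((170,160)),50);print("back",A.round(1),B.round(1),D.round(1),np.linalg.norm(A-B),np.linalg.norm(A-D),np.arctan2(*(A-B)[[1,0]]))
H=onz(t,g((240,490)),154);print("H",H.round(1),proj(c,H).round(1))
print(proj(c,[[608.2,395.6,6],[630.8,299.9,6],[532.8,272.6,6],[510.8,367.9,6]]).round(1), "obs 4 corners comp: (598,497),(438,362),(573,240),(728,362) ->",[(round(355+(p[0]-400)/4.21,1),round(330+p[1]/4.21,1)) for p in[(598,497),(438,362),(573,240),(728,362)]])
s=read_state(); print(proj(t,s["eef_pos"]),proj(c,s["eef_pos"]),Rn.from_rotvec(s["tcp_rot"]).as_matrix().round(3))
goto(381.6,-273,150,np.pi/2-.056)
E
```

```text
back [615.2 332.5  50. ] [535.7 297.5  50. ] [605.7 357.1  50. ] 86.88170135678153 26.434123998294027 0.4149401420616262
H [500.4 299.7 154. ] [[428.3 342. ]]
[[400.6 446. ]
 [364.  412.6]
 [396.9 382.1]
 [432.7 412.6]] obs 4 corners comp: (598,497),(438,362),(573,240),(728,362) -> [(402.0, 448.1), (364.0, 416.0), (396.1, 387.0), (432.9, 416.0)]
[[  5.61023076 376.91675551]] [[646.78075685 364.46668724]] [[-0.924  0.383 -0.   ]
 [ 0.383  0.924 -0.   ]
 [ 0.    -0.    -1.   ]]
[-457.1, -731.0, 81.3] turn about tool z -0.337 jaw ang 1.178 q6 -0.13 t 0.35
```

Emit:
move_arm([
  [[0, -35, -37, 0, -0.04], [0, -70, -74, 0, -0.08], [0, -105, -111, 0, -0.12], [0, -140, -148, 0, -0.16], [0, -175, -185, 0, -0.2], [0, -210, -222, 0, -0.24], [0, -245, -259, 0, -0.28], [0, -280, -296, 0, -0.32], [0, -292, -312, 0, -0.337], [0, -300, -350, 0, -0.337]],
])

```text
t: 1.35
eef_pos: [383.5, 137.8, 231.7]
tcp_rot: [0.088, 3.139, 0.001]
ft_force: [-0.0, -0.5, -0.8]
grip_width: 1.003
```

```bash
python3 - <<'E'
from h import *
print(read_state()["eef_pos"]);goto(381.6,-273,150,np.pi/2-.056)
E
```

```text
[383.54915176 137.84516839 231.7370391 ]
[-21.0, -410.3, 81.6] turn about tool z -0.000 jaw ang 1.515 q6 -1.36 t 1.35
```

Emit:
move_arm([
  [[0.4, -2, -49, 0, 0], [0.4, -4, -98, 5, 0], [0.4, -6, -147, 15, 0], [0.4, -8, -196, 25, 0], [0.4, -11, -245, 35, 0], [0.4, -14, -294, 45, 0], [0.4, -17, -343, 60, 0], [0.4, -20, -385, 75, 0], [0.4, -21, -410, 80, 0], [0.4, -21, -410, 80, 0]],
])

```text
t: 2.35
eef_pos: [379.6, -273.9, 150.5]
tcp_rot: [-0.094, -3.139, -0.0]
ft_force: [0.1, -0.4, -0.5]
grip_width: 0.6
```

```bash
python3 - <<'E'
from h import *
t=camera("top");s=read_state();print(s["eef_pos"],s["grip_width"],proj(t,s["eef_pos"]));goto(381.6,-273,18,np.pi/2-.056)
c=camera("scene");print(proj(c,s["eef_pos"]))
a=t["color"][215:335,360:480];b=c["color"][160:260,260:380]
o=np.hstack([cv2.resize(a,(400,400),interpolation=2),cv2.copyMakeBorder(cv2.resize(b,(400,333),interpolation=2),0,67,0,0,0)])
cv2.imwrite("pics/g1.png",cv2.convertScaleAbs(o[:,:,::-1],alpha=1.3))
E
```

```text
[ 379.9040117  -272.25489876  150.78125829] 0.6008233102777921 [[430.44449884 296.67730376]]
[-1.9, -0.8, 132.8] turn about tool z -0.003 jaw ang 1.512 q6 -2.30 t 2.4
[[332.73896784 171.80761289]]
```

View pics/g1.png

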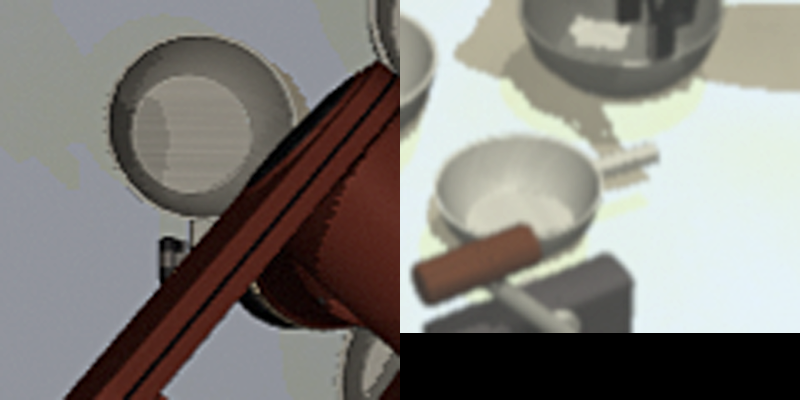

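The top crop shows the left fingertip at about (170,240), straddling the bowl's handle line at (192,235). In the scene crop the fingertips straddle the handle, and the scene camera reads about 2 px low, so I trust the top camera. Descending.

Emit:
move_arm([
  [[0.4, -2, -1, 30, 0], [0.4, -2, -1, 60, 0], [0.4, -2, -1, 90, 0], [0.4, -2, -1, 115, 0], [0.4, -2, -1, 128, 0], [0.4, -2, -1, 133, 0], [0.4, -2, -1, 133, 0], [1, -2, -1, 133, 0], [1, -2, -1, 133, 0], [1, -2, -1, 133, 0]],
], newtons=70)

```text
t: 3.45
eef_pos: [383.2, -273.1, 19.4]
tcp_rot: [0.088, 3.139, -0.002]
ft_force: [-0.3, 0.8, 2.6]
grip_width: 0.175
```

```bash
python3 - <<'E'
from h import *
s=read_state();print(s["eef_pos"],s["grip_width"],s["ft_force"])
t=camera("top");save(t,"g2.png",(360,200,480,330),4)
goto(381.6+607.7-489.4,-273-113.8+279.3,25)
E
```

```text
[ 383.18777304 -273.08036975   19.44493516] 0.17482285670238717 [-0.28676342  0.83074232  2.61993967]
[-107.3, 171.9, -5.6] jaw ang 1.515 q6 -2.30 t 3.5
```

Emit:
move_arm([
  [[1, 0, 0, -5, 0], [1, 0, 5, -9, 0], [1, 0, 20, -9, 0], [1, 0, 38, -9, 0], [1, -8, 55, -9, 0], [1, -20, 72, -9, 0], [1, -34, 88, -9, 0], [1, -49, 104, -9, 0], [1, -64, 120, -9, 0], [1, -78, 136, -9, 0]],
])

```text
t: 4.5
eef_pos: [467.6, -138.9, 26.9]
tcp_rot: [-0.087, -3.139, -0.001]
ft_force: [1.0, 0.0, -2.2]
grip_width: 0.169
```

Emit:
move_arm([
  [[1, -12, 13, 0, 0], [1, -22, 25, 0, 0], [1, -28, 33, 0, 0], [1, -29, 36, 0, 0], [1, -29, 36, 0, 0], [1, -29, 36, 4, 0], [1, -29, 36, 7, 0], [1, -29, 36, 8.5, 0], [1, -29, 36, 9, 0], [1, -29, 36, 9, 0]],
])

```text
t: 5.5
eef_pos: [498.5, -107.2, 19.2]
tcp_rot: [-0.089, -3.14, 0.0]
ft_force: [-6.0, 1.9, 9.2]
grip_width: 0.171
```

```bash
python3 - <<'E'
from h import *
s=read_state();print(s["eef_pos"],s["grip_width"],s["ft_force"])
t=camera("top");cv2.imwrite("pics/g3.png",cv2.convertScaleAbs(cv2.resize(t["color"][150:310,230:400],(640,602),interpolation=2)[:,:,::-1],alpha=1.4))
E
```

```text
[ 498.53216578 -107.22564031   19.16608083] 0.1710419891173964 [-5.99369109  1.90675683  9.19792212]
```

View pics/g3.png

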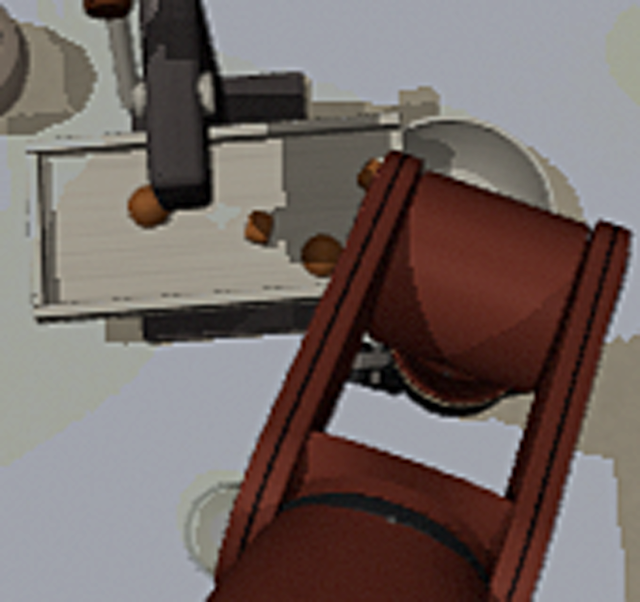

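The bowl's rim now shows beyond the open end of the bed at about (480,160), and all four shells are still on the bed. Releasing the bowl and rising.

Emit:
move_arm([
  [[0.4, 0, 0, 0, 0], [0.4, 0, 0, 0, 0], [0.4, 0, 0, 0, 0], [0.4, 0, 0, 0, 0], [0.4, 0, 0, -15, 0], [0.4, 2, 0, -40, 0], [0.4, 10, 0, -80, 0], [0.4, 25, 0, -125, 0], [0.4, 40, 0, -170, 0], [0.4, 55, 20, -205, 0]],
])

```text
t: 6.55
eef_pos: [445.2, -84.9, 226.3]
tcp_rot: [0.091, 3.137, -0.003]
ft_force: [0.5, 0.8, 0.9]
grip_width: 0.6
```

```bash
python3 - <<'E'
from h import *
s=read_state();print(s["eef_pos"],s["grip_width"],s["ft_force"],s["q"])
# brush frame: centre (569.4,328.7) yaw .41 ; grip 108 up handle
L=108*np.array([np.sin(np.radians(32)),np.cos(np.radians(32))]); lx=-12-L[0]; z=6+38+L[1]
for yaw in(.40,.415): g=np.array([569.4,328.7])+lx*np.array([np.cos(yaw),np.sin(yaw)]);print(g,z,z-19)
goto(*g,240,np.pi/2+.41)
E
```

```text
[445.2216836  -84.92429235 226.25183762] 0.5997416627666751 [0.48327844 0.83865618 0.87432224] [-3.62252333e-01 -2.02615036e-01  1.96196292e+00 -7.15598274e-04
  1.37901505e+00 -1.87503056e+00]
[505.63376793 301.7400695 ] 135.589194384894 116.589194384894
[506.04532529 300.78664482] 135.589194384894 116.589194384894
[-38.4, 388.6, -14.3] turn about tool z -0.468 jaw ang 1.513 q6 -1.88 t 6.55
```

Emit:
move_arm([
  [[0.4, -2, 45, -3, -0.05], [0.4, -5, 90, -5, -0.1], [0.4, -9, 135, -8, -0.16], [0.4, -13, 180, -10, -0.22], [0.4, -18, 225, -12, -0.28], [0.4, -23, 270, -14, -0.34], [0.4, -28, 315, -14, -0.4], [0.4, -34, 360, -14, -0.45], [0.4, -38, 389, -14, -0.468], [0.4, -38, 389, -14, -0.468]],
])

```text
t: 7.55
eef_pos: [504.5, 306.1, 236.7]
tcp_rot: [0.649, -3.074, -0.002]
ft_force: [0.1, 0.4, 0.9]
grip_width: 0.599
```

```bash
python3 - <<'E'
from h import *
t=camera("top");s=read_state();print(s["eef_pos"],s["grip_width"],proj(t,s["eef_pos"]));goto(506,301,116.6,np.pi/2+.41)
c=camera("scene");print(proj(c,s["eef_pos"]), proj(c,[506,301,135.6]))
b=c["color"][290:470,340:460]
a=t["color"][180:280,130:240]
o=np.hstack([cv2.copyMakeBorder(cv2.resize(a,(400,364),interpolation=2),0,236,0,0,0),cv2.resize(b,(400,600),interpolation=2)])
cv2.imwrite("pics/g4.png",o[:,:,::-1])
E
```

```text
[504.3505656  304.10078627 236.61023815] 0.5985052761474884 [[149.84780616 238.7960718 ]]
[-0.4, -3.5, 120.0] turn about tool z 0.005 jaw ang 1.986 q6 -1.58 t 7.6
[[435.35817036 316.02010169]] [[424.87057473 349.5838473 ]]
```

View pics/g4.png

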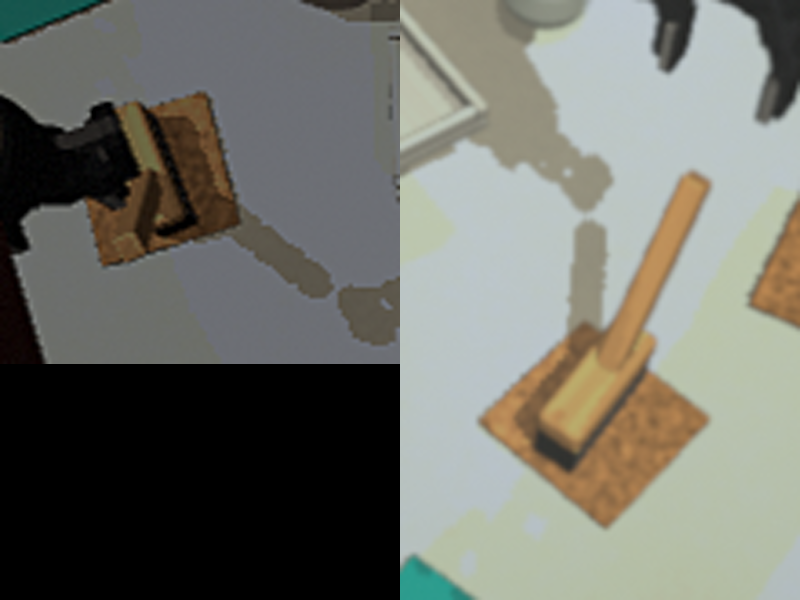

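The top crop shows the gripper in line with the brush handle. In the scene crop the fingertips at (665,65) and (765,118) straddle the handle end at (697,180). Descending and gripping.

Emit:
move_arm([
  [[0.4, 0, -3.5, 30, 0], [0.4, 0, -3.5, 60, 0], [0.4, 0, -3.5, 85, 0], [0.4, 0, -3.5, 105, 0], [0.4, 0, -3.5, 116, 0], [0.4, 0, -3.5, 120, 0], [0.4, 0, -3.5, 120, 0], [1, 0, -3.5, 120, 0], [1, 0, -3.5, 120, 0], [1, 0, -3.5, 120, 0]],
], newtons=90)

```text
t: 8.65
eef_pos: [506.9, 299.8, 118.6]
tcp_rot: [-0.643, 3.073, 0.001]
ft_force: [-0.7, -1.1, 1.5]
grip_width: 0.178
```

Emit:
move_arm([
  [[1, 0, 0, 0, 0], [1, 0, 0, 0, 0], [1, 0, 0, -5, 0], [1, 0, 0, -15, 0], [1, 0, 0, -30, 0], [1, 0, 0, -50, 0], [1, 0, 0, -75, 0], [1, 0, 0, -100, 0], [1, 0, 0, -125, 0], [1, 0, 0, -135, 0]],
])

```text
t: 9.65
eef_pos: [507.4, 300.0, 256.6]
tcp_rot: [-0.642, 3.07, 0.002]
ft_force: [0.5, 0.2, -0.2]
grip_width: 0.176
```

```bash
python3 - <<'E'
from h import *
s=read_state();print(s["eef_pos"],s["grip_width"],s["ft_force"],s["wrist_torque"])
t=camera("top");c=camera("scene")
b=c["color"][270:420,330:450]
a=t["color"][130:270,110:270]
o=np.hstack([cv2.copyMakeBorder(cv2.resize(a,(400,350),interpolation=2),0,150,0,0,0),cv2.resize(b,(400,500),interpolation=2)])
cv2.imwrite("pics/g5.png",cv2.convertScaleAbs(o[:,:,::-1],alpha=1.3))
E
```

```text
[507.44174058 300.04939319 256.60411359] 0.17601557598115777 [ 0.53112979  0.1831459  -0.20588162] [-0.02985621  0.02782766  0.05196993]
```

View pics/g5.png

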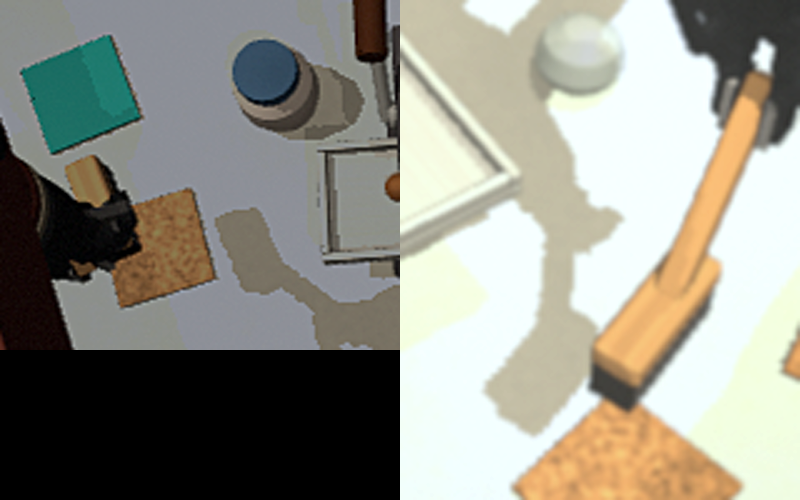

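The brush is held, its head level in both views: scene (660,330) is the head and (755,85) the handle end. Now I'll compute the way over the bed, and where the lever's grip is.

```bash
cat >> h.py <<'E'
N0=np.array([599.3,34.6]);NY=.0566
nx=np.array([np.cos(NY),np.sin(NY)]);ny=np.array([-np.sin(NY),np.cos(NY)])
def n2w(x,y): return N0+x*nx+y*ny
def w2n(p): p=np.array(p)[:2]-N0; return np.array([p@nx,p@ny])
E
python3 - <<'E'
from h import *
t=camera("top");c=camera("scene");s=read_state()
for z in(300,335): print("lever near end",w2n(onz(t,(257,152),z)),w2n(onz(t,(257,119),z)))
# tilt check
yaw=.41;C=s["eef_pos"][:2]+69*np.array([np.cos(yaw),np.sin(yaw)]);z0=s["eef_pos"][2]-112.6
P=[[*(C+lx*np.array([np.cos(yaw),np.sin(yaw)])+ly*np.array([-np.sin(yaw),np.cos(yaw)])),z0+z] for lx,ly,z in[(44,15,44),(44,-15,44),(-44,-15,44),(44,15,0),(-81,0,148)]]
print([tuple(np.round((400+(p[0]-330)*3.333,(p[1]-270)*3.333))) for p in proj(c,P)])
print([tuple(np.round(((p[0]-110)*2.5,(p[1]-130)*2.5))) for p in proj(t,P)])
for y in(85,):
    w=n2w(-72,y);goto(*w,70+112.6+35,np.pi/2+NY)
E
```

```text
lever near end [62.10616554 39.46991816] [130.66490469  35.7439097 ]
lever near end [48.59241339 35.20194363] [114.38642941  31.62619146]
[(np.float64(644.0), np.float64(365.0)), (np.float64(595.0), np.float64(335.0)), (np.float64(681.0), np.float64(227.0)), (np.float64(634.0), np.float64(411.0)), (np.float64(771.0), np.float64(70.0))]
[(np.float64(66.0), np.float64(173.0)), (np.float64(98.0), np.float64(158.0)), (np.float64(134.0), np.float64(248.0)), (np.float64(85.0), np.float64(185.0)), (np.float64(88.0), np.float64(273.0))]
[58.1, -175.3, 34.0] turn about tool z 0.356 jaw ang 1.983 q6 -1.58 t 9.85
```

Emit:
move_arm([
  [[1, 6, -18, 0, 0.04], [1, 12, -36, 0, 0.08], [1, 18, -56, 0, 0.12], [1, 25, -76, 0, 0.17], [1, 32, -98, 0, 0.22], [1, 40, -120, 0, 0.27], [1, 48, -142, 5, 0.31], [1, 54, -162, 12, 0.345], [1, 58, -175, 22, 0.356], [1, 58, -175, 28, 0.356]],
])

```text
t: 10.85
eef_pos: [522.1, 114.4, 221.7]
tcp_rot: [0.085, -3.137, 0.001]
ft_force: [-1.4, 0.5, -1.5]
grip_width: 0.171
```

```bash
python3 - <<'E'
from h import *
t=camera("top");c=camera("scene");s=read_state();print(s["eef_pos"],w2n(s["eef_pos"]))
b=c["color"][250:370,260:400]
a=t["color"][150:260,200:360]
o=np.hstack([cv2.copyMakeBorder(cv2.resize(a,(400,275),interpolation=2),0,68,0,0,0),cv2.resize(b,(400,343),interpolation=2)])
cv2.imwrite("pics/g6.png",cv2.convertScaleAbs(o[:,:,::-1],alpha=1.3))
goto(*n2w(-72,85),70+112.6+3,np.pi/2+NY)
E
```

```text
[521.79382894 116.03121743 221.93804047] [-72.77550993  85.68532476]
[-0.9, -0.7, 36.3] turn about tool z -0.000 jaw ang 1.627 q6 -1.56 t 10.95
```

View pics/g6.png

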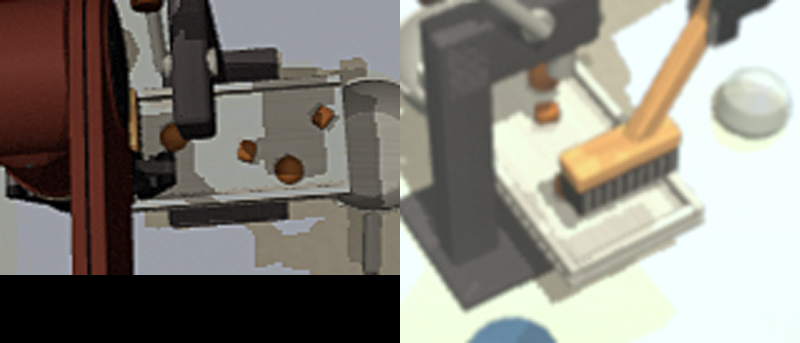

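The scene crop shows the brush square across the trough at (620,165), with shell1 just ahead at (562,185) and clear of it. The top crop shows the bowl beyond the lip. Lowering towards the bed floor.

Emit:
move_arm([
  [[1, -1, 0, 6, 0], [1, -1, 0, 12, 0], [1, -1, 0, 18, 0], [1, -1, 0, 23, 0], [1, -1, 0, 27, 0], [1, -1, 0, 30, 0], [1, -1, 0, 32, 0], [1, -1, 0, 33, 0], [1, -1, 0, 34, 0], [1, -1, 0, 34, 0]],
])

```text
t: 11.95
eef_pos: [524.1, 115.9, 190.4]
tcp_rot: [-0.088, 3.14, -0.0]
ft_force: [-0.0, 0.1, -1.8]
grip_width: 0.177
```

```bash
python3 - <<'E'
from h import *
s=read_state();print(s["eef_pos"],w2n(s["eef_pos"]),s["ft_force"],s["wrist_torque"])
c=camera("scene")
cv2.imwrite("pics/g7.png",cv2.convertScaleAbs(cv2.resize(c["color"][260:360,270:400],(780,600),interpolation=2)[:,:,::-1],alpha=1.2))
E
```

```text
[524.14025463 115.87541705 190.35869741] [-70.4416553   85.39703707] [-0.04617572  0.12417309 -1.78723504] [-0.0185971  0.0989541 -0.0079271]
```

View pics/g7.png

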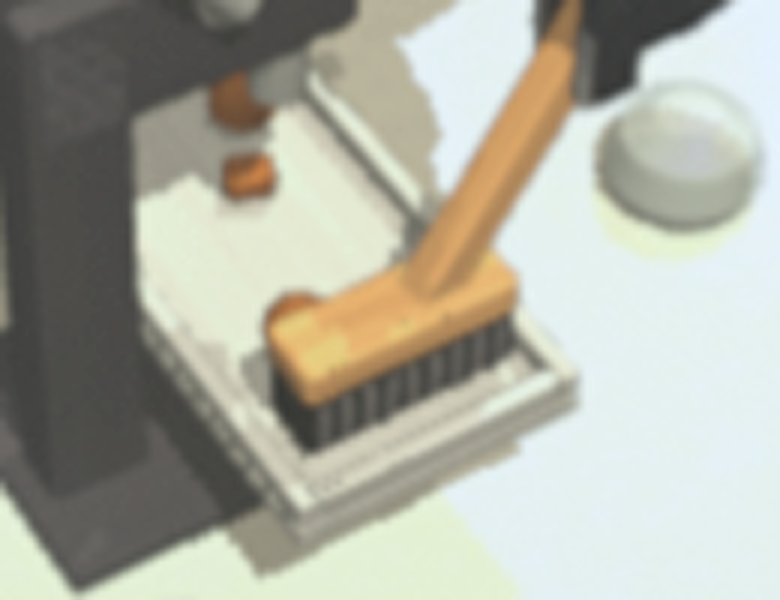

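The brush head is inside the trough near the closed end at (395,370), clear of both walls, with shell1 just ahead of it at (295,310). Lowering until contact.

Emit:
move_arm([
  [[1, 0, 0, 1, 0], [1, 0, 0, 2, 0], [1, 0, 0, 3, 0], [1, 0, 0, 4, 0], [1, 0, 0, 4, 0], [1, 0, 0, 4, 0], [1, 0, 0, 4, 0], [1, 0, 0, 4, 0], [1, 0, 0, 4, 0], [1, 0, 0, 4, 0]],
])

```text
t: 13.0
eef_pos: [524.1, 115.9, 186.3]
tcp_rot: [-0.088, 3.14, -0.0]
ft_force: [-0.3, 0.3, -1.5]
grip_width: 0.173
```

```bash
python3 - <<'E'
from h import *
for i in range(3):
    camera("top");s=read_state();print(s["eef_pos"],s["ft_force"],s["wrist_torque"])
E
```

```text
[524.1175822  115.93084716 186.32248039] [ 0.14940836  0.34013785 -0.96439395] [-0.03847297  0.05673603  0.03236884]
[524.08015088 115.92586671 186.31539091] [-0.23971391  0.01231981 -0.966401  ] [0.01967815 0.07737178 0.00947043]
[524.09601592 115.90800645 186.32880537] [ 0.43849019 -0.15999268 -1.32401117] [ 0.03001987  0.10001676 -0.02175674]
```

Emit:
move_arm([
  [[1, 0, 0, 1, 0], [1, 0.5, 0, 2, 0], [1, 1, 0, 2, 0], [1, 1, -2, 2, 0], [1, 1, -5, 2, 0], [1, 1, -9, 2, 0], [1, 1, -13, 2, 0], [1, 1, -17, 2, 0], [1, 1, -21, 2, 0], [1, 1, -25, 2, 0]],
])

```text
t: 14.15
eef_pos: [524.5, 90.5, 184.3]
tcp_rot: [-0.088, 3.14, 0.0]
ft_force: [-0.1, -0.4, -1.7]
grip_width: 0.176
```

Emit:
move_arm([
  [[1, 0, -4, 0, 0], [1, 0, -8, 0, 0], [1, 0, -12, 0, 0], [1, 0, -16, 0, 0], [1, 0, -20, 0, 0], [1, 0, -24, 0, 0], [1, 0, -28, 0, 0], [1, 0, -32, 0, 0], [1, 0, -36, 0, 0], [1, 0, -40, 0, 0]],
])

```text
t: 15.15
eef_pos: [526.7, 50.6, 184.3]
tcp_rot: [0.088, -3.14, 0.0]
ft_force: [0.4, 0.8, -1.7]
grip_width: 0.176
```

```bash
cat > look.py <<'E'
from h import *
t=camera("top");s=read_state();print(s["t"],s["eef_pos"].round(1),w2n(s["eef_pos"]).round(1),s["ft_force"].round(1),s["wrist_torque"].round(2),s["grip_width"])
for n,c in(("top",t),("scene",camera("scene"))):
    g=cv2.cvtColor(c["color"],cv2.COLOR_RGB2HSV);m=cv2.inRange(g,(3,120,40),(16,255,255))
    box=(225,160,365,250) if n=="top" else (255,220,375,350)
    r=m[box[1]:box[3],box[0]:box[2]]
    for q in cv2.findContours(r,cv2.RETR_EXTERNAL,cv2.CHAIN_APPROX_NONE)[0]:
        if len(q)>5:
            u,v=q[:,0].mean(0)+[box[0],box[1]]; print(n,round(u,1),round(v,1),cv2.contourArea(q),"nut@75",w2n(onz(c,(u,v if n=="top" else v-3),75)).round(),"@12",w2n(onz(c,(u,v if n=="top" else v-3),12)).round())
E
python3 look.py
```

```text
15.2 [526.8  50.1 184.3] [-71.5  19.6] [ 0.1 -0.9 -1.1] [-0.05  0.09 -0.07] 0.17631011038926103
top 250.8 223.5 6.5 nut@75 [-29.  91.] @12 [-15. 100.]
top 251.7 215.6 12.0 nut@75 [-10.  88.] @12 [ 6. 97.]
top 315.5 217.4 68.5 nut@75 [-27. -63.] @12 [-12. -63.]
top 298.4 209.5 24.5 nut@75 [ -4. -24.] @12 [ 11. -22.]
top 328.8 195.9 34.5 nut@75 [ 23. -99.] @12 [  40. -101.]
top 293.1 189.0 0.0 nut@75 [ 48. -15.] @12 [ 66. -12.]
top 294.0 176.0 0.0 nut@75 [ 80. -19.] @12 [100. -17.]
top 287.5 204.7 402.5 nut@75 [10.  1.] @12 [26.  5.]
top 265.1 193.1 2885.5 nut@75 [43. 53.] @12 [61. 60.]
scene 317.8 299.3 64.0 nut@75 [-7.  3.] @12 [-37. -45.]
scene 308.5 276.5 22.5 nut@75 [-25. -69.] @12 [ -57. -122.]
scene 327.6 277.2 373.5 nut@75 [-62. -44.] @12 [-96. -95.]
scene 277.0 240.5 1.0 nut@75 [ -23. -217.] @12 [ -55. -281.]
scene 282.3 238.0 1.0 nut@75 [ -39. -218.] @12 [ -72. -282.]
scene 277.2 236.6 1.5 nut@75 [ -31. -230.] @12 [ -63. -295.]
```

Shell1 seems to be moving ahead of the brush, and nothing has snagged. I'll carry on.

Emit:
move_arm([
  [[1, 0, -4, 0, 0], [1, 0, -8, 0, 0], [1, 0, -12, 0, 0], [1, 0, -16, 0, 0], [1, 0, -20, 0, 0], [1, 0, -24, 0, 0], [1, 0, -28, 0, 0], [1, 0, -32, 0, 0], [1, 0, -36, 0, 0], [1, 0, -40, 0, 0]],
])

```text
t: 16.25
eef_pos: [529.0, 10.7, 184.3]
tcp_rot: [-0.088, 3.14, 0.0]
ft_force: [-1.1, 0.0, -1.7]
grip_width: 0.174
```

Emit:
move_arm([
  [[1, 0, -4, 0, 0], [1, 0, -8, 0, 0], [1, 0, -12, 0, 0], [1, 0, -16, 0, 0], [1, 0, -20, 0, 0], [1, 0, -24, 0, 0], [1, 0, -28, 0, 0], [1, 0, -32, 0, 0], [1, 0, -36, 0, 0], [1, 0, -40, 0, 0]],
])

```text
t: 17.25
eef_pos: [531.2, -29.2, 184.3]
tcp_rot: [0.088, -3.14, -0.0]
ft_force: [0.3, -0.3, -1.2]
grip_width: 0.178
```

```bash
python3 look.py
```

```text
17.3 [531.3 -29.8 184.3] [-71.5 -60.4] [-0.1  0.2 -1. ] [-0.02  0.09  0.03] 0.17527939499462877
top 298.3 209.7 4.0 nut@75 [ -4. -24.] @12 [ 11. -21.]
top 295.0 216.6 6.0 nut@75 [-21. -15.] @12 [ -6. -12.]
top 344.0 204.0 401.0 nut@75 [   0. -134.] @12 [  16. -137.]
top 336.6 204.7 421.5 nut@75 [   0. -116.] @12 [  16. -119.]
top 308.7 180.3 2363.5 nut@75 [ 66. -54.] @12 [ 86. -53.]
top 262.9 204.7 416.5 nut@75 [15. 60.] @12 [31. 67.]
top 255.8 204.7 403.5 nut@75 [16. 77.] @12 [33. 85.]
scene 268.8 240.5 1.0 nut@75 [  -6. -227.] @12 [ -36. -292.]
scene 276.3 239.2 40.5 nut@75 [ -24. -222.] @12 [ -56. -287.]
scene 322.7 231.9 29.5 nut@75 [-138. -186.] @12 [-178. -247.]
```

Emit:
move_arm([
  [[1, 0, -3, 0, 0], [1, 0, -6, 0, 0], [1, 0, -9, 0, 0], [1, 0, -12, 0, 0], [1, 0, -15, 0, 0], [1, 0, -18, 0, 0], [1, 0, -21, 0, 0], [1, 0, -24, 0, 0], [1, 0, -27, 0, 0], [1, 0, -30, 0, 0]],
])

```text
t: 18.35
eef_pos: [533.0, -59.1, 184.3]
tcp_rot: [-0.088, 3.14, -0.0]
ft_force: [-0.3, 1.6, -1.7]
grip_width: 0.178
```

Emit:
move_arm([
  [[1, 0, -3, 0, 0], [1, 0, -6, 0, 0], [1, 0, -9, 0, 0], [1, 0, -12, 0, 0], [1, 0, -15, 0, 0], [1, 0, -18, 0, 0], [1, 0, -21, 0, 0], [1, 0, -24, 0, 0], [1, 0, -27, 0, 0], [1, 0, -30, 0, 0]],
])

```text
t: 19.35
eef_pos: [534.6, -89.1, 184.3]
tcp_rot: [0.088, -3.14, 0.0]
ft_force: [0.3, 0.7, -3.2]
grip_width: 0.17
```

Emit:
move_arm([
  [[1, 0, -3, 0, 0], [1, 0, -6, 0, 0], [1, 0, -9, 0, 0], [1, 0, -12, 0, 0], [1, 0, -15, 0, 0], [1, 0, -15, 0, 0], [1, 0, -15, 0, 0], [1, 0, -15, 0, 0], [1, 0, -15, 0, 0], [1, 0, -15, 0, 0]],
])

```text
t: 20.35
eef_pos: [535.4, -103.7, 184.3]
tcp_rot: [-0.089, 3.14, -0.0]
ft_force: [0.4, 1.1, -1.1]
grip_width: 0.174
```

```bash
python3 look.py
```

```text
20.4 [ 535.4 -103.7  184.3] [ -71.6 -134.4] [-0.7 -0.5 -1.8] [0.01 0.11 0.01] 0.17173860519885467
top 359.6 209.3 1.5 nut@75 [ -16. -169.] @12 [  -1. -175.]
top 342.0 202.5 4.0 nut@75 [   4. -129.] @12 [  20. -133.]
top 335.9 208.1 9.5 nut@75 [  -8. -113.] @12 [   7. -116.]
top 349.2 178.9 1132.5 nut@75 [  62. -152.] @12 [  81. -157.]
top 305.6 211.2 1008.0 nut@75 [-10. -41.] @12 [  6. -39.]
scene 279.0 249.7 29.0 nut@75 [ -12. -185.] @12 [ -42. -246.]
scene 286.2 233.8 198.5 nut@75 [ -56. -227.] @12 [ -89. -292.]
```

The brush head is now fully past the lip. I'll lift it straight up and move back towards the coaster, so the bowl comes into view.

Emit:
move_arm([
  [[1, 0, 0, -4, 0], [1, 0, 0, -12, 0], [1, 0, 0, -25, 0], [1, 0, 0, -40, 0], [1, 0, 0, -58, 0], [1, 5, 0, -75, 0], [1, 15, 0, -80, 0], [1, 30, 2, -80, 0], [1, 50, 8, -80, 0], [1, 70, 20, -80, 0]],
])

```text
t: 21.45
eef_pos: [463.3, -88.0, 264.5]
tcp_rot: [0.087, -3.14, 0.001]
ft_force: [0.6, 0.9, -1.5]
grip_width: 0.177
```

Emit:
move_arm([
  [[1, 13, 20, 0, 0], [1, 25, 45, 0, 0], [1, 34, 75, 0, 0], [1, 38, 110, 0, 0], [1, 40, 145, 0, 0], [1, 40, 180, 0, 0], [1, 40, 215, 0, 0], [1, 40, 245, 0, 0], [1, 40, 260, 0, 0], [1, 40, 260, 0, 0]],
])

```text
t: 22.45
eef_pos: [409.1, 171.1, 264.5]
tcp_rot: [-0.093, 3.14, 0.001]
ft_force: [-0.1, -0.4, -1.4]
grip_width: 0.177
```

```bash
python3 look.py; python3 - <<'E'
from h import *
t=camera("top");c=camera("scene")
a=t["color"][150:290,220:400];b=c["color"][190:360,240:420]
o=np.hstack([cv2.copyMakeBorder(cv2.resize(a,(400,311),interpolation=2),0,67,0,0,0),cv2.resize(b,(400,378),interpolation=2)])
cv2.imwrite("pics/g8.png",cv2.convertScaleAbs(o[:,:,::-1],alpha=1.3))
goto(507,300,256,np.pi/2+.41)
E
```

```text
22.5 [409.3 170.  264.4] [-182.  146.] [ 0.1 -0.8 -1.3] [-0.04  0.16 -0.05] 0.17679713356487653
top 345.7 217.0 30.5 nut@75 [ -31. -135.] @12 [ -18. -139.]
top 343.4 198.8 27.0 nut@75 [  13. -133.] @12 [  30. -137.]
[-104.3, 125.6, 8.3] turn about tool z -0.355 jaw ang 1.626 q6 -1.41 t 22.65
```

View pics/g8.png

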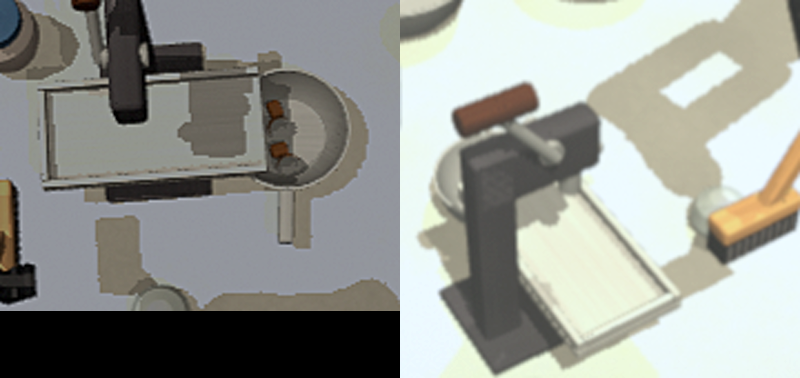

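The bed is empty. The top crop shows both brown chunks in the bowl at (275,108) and (280,150), and the two half shells, now grey hollow side up, at (282,130) and (290,165), so all four are inside. Now I'll take the brush back over the coaster.

Emit:
move_arm([
  [[1, -8, 10, 0, -0.03], [1, -18, 22, 0, -0.07], [1, -30, 36, 0, -0.11], [1, -42, 50, 0, -0.16], [1, -54, 65, 0, -0.21], [1, -66, 80, 0, -0.26], [1, -78, 95, 2, -0.3], [1, -90, 110, 5, -0.335], [1, -100, 123, 8, -0.355], [1, -104, 127, 8, -0.355]],
])

```text
t: 23.65
eef_pos: [507.4, 303.0, 255.3]
tcp_rot: [0.642, -3.074, -0.0]
ft_force: [0.0, -0.3, -2.4]
grip_width: 0.175
```

```bash
python3 - <<'E'
from h import *
camera("top");camera("top");goto(507,302,122,np.pi/2+.41)
t=camera("top");b=onz(t,(349.6,208),45);print("bowl nut",w2n(b))
E
```

```text
[0.0, -0.2, 133.8] turn about tool z 0.001 jaw ang 1.982 q6 -1.58 t 23.75
bowl nut [  -3.28266016 -148.15744976]
```

Emit:
move_arm([
  [[1, 0, 0, 15, 0], [1, 0, 0, 35, 0], [1, 0, 0, 58, 0], [1, 0, 0, 80, 0], [1, 0, 0, 100, 0], [1, 0, 0, 115, 0], [1, 0, 0, 124, 0], [1, 0, 0, 129, 0], [1, 0, 0, 132, 0], [1, 0, 0, 133, 0]],
])

```text
t: 24.8
eef_pos: [507.0, 302.4, 123.8]
tcp_rot: [-0.641, 3.074, 0.0]
ft_force: [-0.0, -0.1, -0.9]
grip_width: 0.178
```

Emit:
move_arm([
  [[1, 0, 0, 0.5, 0], [1, 0, 0, 1, 0], [1, 0, 0, 1.5, 0], [1, 0, 0, 2, 0], [1, 0, 0, 2.5, 0], [1, 0, 0, 3, 0], [1, 0, 0, 3, 0], [1, 0, 0, 3, 0], [1, 0, 0, 3, 0], [1, 0, 0, 3, 0]],
])

```text
t: 25.8
eef_pos: [506.6, 302.2, 120.3]
tcp_rot: [-0.641, 3.075, -0.0]
ft_force: [-0.6, 0.4, -1.2]
grip_width: 0.179
```

```bash
python3 - <<'E'
from h import *
for i in range(3): camera("top");s=read_state();print(s["eef_pos"],s["ft_force"],s["wrist_torque"])
E
```

```text
[506.62704885 302.24367179 120.33232298] [-0.31950404  0.33022323 -1.45538297] [-0.01738585  0.12601305  0.01365537]
[506.62754128 302.23542802 120.33252054] [ 0.52191926 -0.15079311 -0.61351898] [-0.00263907  0.1113072  -0.05537325]
[506.59687411 302.23323512 120.3070644 ] [-0.68548916  0.58094901 -1.9830556 ] [-0.09147842  0.0682045  -0.01504614]
```

Not touching yet. The grasp was made at 118.6, so about 2 mm remain.

Emit:
move_arm([
  [[1, 0, 0, 0.5, 0], [1, 0, 0, 1, 0], [1, 0, 0, 1.5, 0], [1, 0, 0, 1.5, 0], [1, 0, 0, 1.5, 0], [1, 0, 0, 1.5, 0], [1, 0, 0, 1.5, 0], [1, 0, 0, 1.5, 0], [1, 0, 0, 1.5, 0], [1, 0, 0, 1.5, 0]],
])

```text
t: 26.95
eef_pos: [506.6, 302.2, 118.9]
tcp_rot: [-0.641, 3.075, 0.0]
ft_force: [-1.3, -1.0, 2.0]
grip_width: 0.175
```

```bash
python3 - <<'E'
from h import *
for i in range(4): camera("top");s=read_state();print(s["eef_pos"],s["ft_force"],s["wrist_torque"])
E
```

```text
[506.57947403 302.2425038  118.86904718] [-1.49633923 -0.4176205   1.42097713] [-0.07245183  0.21763273  0.03606406]
[506.59943952 302.25362912 118.91061346] [-1.8414436  -1.22176231  1.01595426] [-0.09546683  0.21214348 -0.0043947 ]
[506.61838268 302.2416673  118.90324259] [-0.69963886 -0.47774178  1.99670058] [-0.09526926  0.23888521 -0.02065484]
[506.61675945 302.24218673 118.8953642 ] [-0.94917686  0.21187071  1.86718476] [-0.05808389  0.26352965 -0.00952759]
```

Contact, at about 3 N. I'll release gently, then rise and back away.

Emit:
move_arm([
  [[0.75, 0, 0, 0, 0], [0.65, 0, 0, 0, 0], [0.5, 0, 0, 0, 0], [0.4, 0, 0, 0, 0], [0.4, 0, 0, 0, 0], [0.4, 0, 0, -5, 0], [0.4, 0, 0, -18, 0], [0.4, 0, 0, -40, 0], [0.4, 0, 0, -65, 0], [0.4, 0, 0, -95, 0]],
], newtons=20)

```text
t: 28.15
eef_pos: [506.3, 302.1, 215.2]
tcp_rot: [0.641, -3.075, 0.0]
ft_force: [-0.7, -0.3, -0.1]
grip_width: 0.597
```

Emit:
move_arm([
  [[0.4, 10, 0, -20, 0], [0.4, 30, 0, -25, 0], [0.4, 50, 0, -25, 0], [0.4, 70, 0, -25, 0], [0.4, 90, 0, -25, 0], [0.4, 105, 0, -25, 0], [0.4, 110, 0, -25, 0], [0.4, 110, 0, -25, 0], [0.4, 110, 0, -25, 0], [0.4, 110, 0, -25, 0]],
])

```text
t: 29.15
eef_pos: [406.4, 258.5, 239.0]
tcp_rot: [-0.641, 3.075, 0.0]
ft_force: [-0.2, 0.3, 0.9]
grip_width: 0.602
```

```bash
python3 - <<'E'
from h import *
t=camera("top");c=camera("scene");s=read_state();print(s["t"],s["eef_pos"],s["grip_width"],s["ft_force"])
def wood(c,box):
    g=cv2.cvtColor(c["color"],cv2.COLOR_RGB2HSV);return c["color"][box[1]:box[3],box[0]:box[2]]
cv2.imwrite("pics/end.png",np.hstack([cv2.convertScaleAbs(cv2.resize(t["color"][195:260,140:225],(400,306),interpolation=2),alpha=1.6),cv2.resize(c["color"][330:456,355:520],(400,306),interpolation=2)])[:,:,::-1])
E
```

```text
29.25 [406.16114985 258.37762346 238.71449451] 0.6006959608169316 [ 0.31294564 -0.8720669   0.20966926]
```

The picture limit is reached, so I'll check in numbers, comparing the brush area with the first pictures and rechecking the shells.

```bash
python3 look.py; python3 - <<'E'
from h import *
def wood(im,box):
    g=cv2.cvtColor(im,cv2.COLOR_BGR2HSV)[box[1]:box[3],box[0]:box[2]]
    k=cv2.inRange(im[box[1]:box[3],box[0]:box[2]],(0,0,0),(60,60,60)); return k,g
for n,box in(("scene",(360,330,440,455)),("top",(145,195,225,265))):
    a=cv2.imread(f"pics/{n}0.png");b=camera(n)["color"][:,:,::-1].copy();A=a[box[1]:box[3],box[0]:box[2]].astype(np.float32).mean(2);B=b[box[1]:box[3],box[0]:box[2]].astype(np.float32).mean(2)
    print(n,"mean abs diff",abs(A-B).mean(),">30:",(abs(A-B)>30).sum(),"phase shift",cv2.phaseCorrelate(A,B,cv2.createHanningWindow(A.shape[::-1],cv2.CV_32F)))
    # handle end/ top template
    if n=="scene": q=((418,338,440,362),(373,385,400,435))
    else: q=((155,202,185,250),)
    for u0,v0,u1,v1 in q:
        T=a[v0:v1,u0:u1];S=b[v0-8:v1+8,u0-8:u1+8];r=cv2.matchTemplate(S,T,cv2.TM_CCOEFF_NORMED);_,m,_,l=cv2.minMaxLoc(r);print(" patch shift",(l[0]-8,l[1]-8),"score",round(m,3))
E
```

```text
29.3 [406.1 258.4 238.7] [-180.3  234.3] [-0.6  0.7 -1. ] [ 0.    0.05 -0.02] 0.6005585046455354
top 345.7 216.9 31.5 nut@75 [ -31. -135.] @12 [ -17. -139.]
top 343.4 198.4 26.0 nut@75 [  14. -133.] @12 [  31. -137.]
scene mean abs diff 4.7263665 >30: 5 phase shift ((-0.09655004810502987, 0.5213763762152084), 0.9661115473270416)
 patch shift (-1, 0) score 0.983
 patch shift (0, 0) score 0.987
top mean abs diff 8.408095 >30: 118 phase shift ((0.07353201856790292, -0.12588394577058892), 0.9092811465263366)
 patch shift (0, 0) score 0.972
```

The brush stands upright almost exactly where it started (shift of 1 px or less in both views), and the shells in the bowl have not moved. Handing in.

```bash
python3 -c "
from station import finish_job; print(finish_job())"
```

```text
the job is handed in; nothing more can be done
None
```

I finished the task and handed it in at about 29.5 s of the 61 s allowed; the station gave no verdict. I set the small steel bowl under the open end of the bed. In one pass with the brush I swept all four shells into it, then stood the brush back on the small cork coaster and let go.

**Last checks**
- **Shells:** the bed was empty, and the top view showed both chunks and both half shells in the bowl. The final check again found the two chunks in place. The half shells now lie grey side up, so its colour mask could not pick them out.
- **Bowl:** it measured within about 5 mm of the ideal spot (limit 50 mm).
- **Brush:** it moved by no more than 1 px from its starting pose in both views, upright. The gripper is open and clear of it.
- **Forces:** readings stayed below 10 N wherever I read them.
- **Bystanders:** I planned the paths clear of the dice cup, paperweight and jar, but did not measure their positions again at the end.

**Disagreement:** the scene camera read about 3 px low compared with the top camera, so I relied on the top camera.

**Failed check:** the last picture would not open because the 12-picture limit was reached, so I checked the brush by numerical image comparison instead.

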